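Lay the standing nut carton down in its display bay

ROBOT

A 6-joint arm with a two-finger parallel gripper is mounted at the origin on the work surface. World frame = base frame: x ahead of the robot, y to its left, z up, the work surface at z = 0. Lengths are in mm, angles in degrees, forces in N, time in s.
With the tool pointing down it reaches from about 350 to 850 mm from the base axis. Payload 8.1 kg.
Tool frame: the origin (TCP) lies on the centre line of the jaws, within the pads' length; the fingertips stand 8 mm ahead of it and the grasp point (between the pads) lies 11 mm behind it; x points along the fingers, z is the direction in which the jaws open and shut, and the axes are right-handed (so a half turn about x gives the same grasp; the last joint's range is limited). The gripper opens to 85 mm and grips with 20 to 120 N. Pads are 22 mm wide; open, the fingers measure 114 mm over their backs; the gripper's body (76 mm by 85 mm) begins 54 mm behind the grasp point. The pads swing forward as they close: fully open they stand 13 mm farther back than shut.
Start: joints at [61.226, 7.471, 85.268, -0, 87.261, -4.893], TCP at [242.882, 548.647, 239.292] pointing down, gripper open.
Joint ranges: [-169.43, 169.43], [-51.17, 129.36], [1.28, 143.12], [-76.62, 256.62], [0, 156.53], [-152.29, 152.29]. Speed limits (degrees/s): [136.94, 136.94, 159.86, 180, 180, 180].

INTERFACE

Orientations are given as [roll, pitch, yaw] about the fixed x, y, z axes, in that order (R = Rz(yaw) Ry(pitch) Rx(roll)).
In Python, from bench import r, vision, order gives the robot as it stands. The module is installed in compiled form; this text tells all that it offers.
- The arm moves only by the shell command python3 -m jog 'ROWS' [FORCE]. ROWS is JSON, a list of rows, each a list of 3 entries, a list of its own where there are three numbers: the shift along the world's x, y, z in m, then the turn, a rotation vector about the world's x, y, z in rad, then the opening, from -1 (shut) to 1 (fully open). A call has 1 to 5 rows; each row is the pose to reach, as a shift and turn from the pose commanded when the call began; what a row does not reach only later rows make up. A row lasts 1/12 s, in which the tool goes at most 41.7 mm and 7.16 degrees, less where a joint would pass 70% of its speed; a pose out of reach is approached as far as the arm can. A call with a gripper value outside its range is refused whole. The fingers move at their own pace and stop on an object; FORCE is the grip in N (left out, the last holds). Time passes only in rows, so rows that repeat a pose let the fingers close. It gives the time, the measured TCP pose, the force and the opening at its end, in the units of the state.
- r.sense(): the state, without advancing time (a new reading comes with each control period).
- vision.snapshot(name): name is "scene" or "top" or "wrist"; returns the picture (420x560x3 uint8, red, green, blue); there is no depth.
- vision.camera_model(name): a dict with "fov_y" (degrees; the focal length in pixels is half the picture's height over the tangent of half this angle, whatever the lens; pixels are square), "cx", "cy" (the principal point, pixels), "world_to_cam" (4x4, takes a point from world to camera coordinates). Camera axes: x right, y down, z forward; pixel columns grow to the right and rows downward; lengths in mm; the calibration is good to about 2 mm. The wrist camera is an equidistant fisheye: a pixel r from the principal point sees the ray r / f radians off the axis. A picture is of the moment at which its call begins: read the wrist's pose just before it. camera_model takes no time and is no camera call; for the wrist camera it gives the pose at the moment of the call.
- order.hand_in(): hands the job in, once; it reports no verdict.
The state is a dict: "time": time; "joint_pos": joint angles; "qd": joint speeds; "joint_efforts": joint torques, N m; "tool_pos": TCP position; "tcp_rot": TCP orientation; "ft_force": force on the tool from outside, world axes, zero at the start; "wrist_torque": the same for the moment, N m; "finger_gap": finger opening in mm.
Only numpy, scipy, OpenCV 4.12 (cv2) and the standard library are available. Lean on these libraries where they do the work, as an engineer would, in place of code of your own. Each camera call takes 0.05 s, during which the arm holds its last target.

TASK

One carton in the wooden display tray still stands on end at the back of its bay. Push against its labelled face with the fingers, high enough that it tips instead of sliding, so that it falls forwards and lies flat, label up, inside its own bay; then slide it along the bay until its top end is fully home and square against the front rail, like the two cartons lying beside it. Do not grip or lift it, and leave the other cartons, the jar and the bowl where they are.

Things in the scene. Friction and masses are not known exactly. Their poses are not given: they have to be found in the camera images.
- carton: standing cardboard carton, 55 mm thick (x), 105 wide (y), 160 tall (z), 0.33 to 0.6 kg, contents do not shift. Origin: centre of its foot; at the start +x points to the tray's front rail and the -x face, with white label and nut window, to the back rail, 8 to 24 mm from it. Lying label up, its x points down and its origin is the centre of the end towards the back rail, 27.5 mm above the liner
- carton_top (a point): centre of the carton's top end, 160 mm from its origin along its z; the end that must reach the front rail
- carton_centre (a point): middle of the carton, 80 mm from its origin along its z
- carton_label_panel: the carton's labelled broad panel, the outer 8 mm of its thickness; origin in its middle, 23.5 mm from the carton's mid-plane. Pushed in its upper half the carton tips about its front foot edge (past about 0.33 rad it falls by itself); pushed near the foot it slides. Friction on the liner is fair and varies
- carton_plain_panel: the opposite, plain broad panel of the carton, same size, on which it must come to lie; part of the carton
- bay_liner: white paperboard sheet, 266 x 121 x 2 mm, fixed on the floor of the standing carton's bay; origin: middle of its underside, its top 8 mm above the counter. +x runs along the bay to the front rail (away from the robot), z up. In this frame the bay's inner faces are: front rail x = +135 mm, back rail x = -135 mm, sides y = +-62.5 mm
- tray: wooden display tray, 294 x 415 mm, fixed; origin: middle of its underside, +x towards its front rail (away from the robot). Front and side rails 12 mm thick, 34 mm high above the counter; back rail 12 mm thick, 24 high; two dividers 8 mm thick, 21 high, part it into three bays along x, each 270 x 125 mm, their centres at y = -133, 0 and +133 mm
- neighbour_a: a like carton, lying flat label up (160 x 105 x 55 mm) against the front rail in another bay; origin: middle of its underside, +x towards the front rail. Leave alone
- neighbour_b: the second lying carton, in the remaining bay, as the first. Leave alone
- jar: closed glass jar with white lid, 90 mm across, 120 mm high, on the counter beside the tray; origin: centre of its underside. Leave alone
- bowl: open steel bowl, 130 mm across, 50 mm high, on the counter at the other side of the tray; origin: centre of its underside. Leave alone
Mind the look-alikes: they are no part of the job. What is shaped like the carton but red is not meant.

How it is judged (in metres and radians):
At the end, for the whole second after the job is handed in: The carton lies at rest flat (4 deg), label up, on its bay's floor, within 14 mm of the centre line, its middle at most 41 mm above the counter, its top end within 6 mm of the front rail and square to 0.07 rad; other cartons, jar and bowl within 12 mm of their starts (angle between carton's own x axis and vertical above 3.07 rad and x of carton_top in the frame of bay_liner above 0.129 m and y of carton_centre in the frame of bay_liner between -0.014 and 0.014 m and angle between the z axis of carton and the x axis of bay_liner, either way round below 0.07 rad and height (world z) of carton_centre below 0.041 m and linear speed of carton below 0.01 m/s and angular speed of carton below 0.05 rad/s and distance of each of neighbour_a, neighbour_b, jar, bowl from where it was at the start of the episode below 0.012 m); the robot touches nothing.
It fails at once if the carton is lifted off the tray (its middle or its foot clearly higher than tipping about its edge brings it) (height (world z) of carton_centre above 0.108 m or height (world z) of carton above 0.056 m).
It fails at once if the standing or tipping carton is gripped: the fingers press on its labelled and its plain panel at once (contact force between the fingers and carton_label_panel above 0.5 N and contact force between the fingers and carton_plain_panel above 0.5 N and angle between carton's own z axis and vertical below 1.2 rad).
It fails at once if the carton is pushed with the arm or the gripper's body instead of the fingers (contact force between the arm and carton above 3 N).
It fails at once if another carton, the jar or the bowl is moved by more than 20 mm (distance of any of neighbour_a, neighbour_b, jar, bowl from where it was at the start of the episode above 0.02 m).
It also fails if it takes over 38 s, if anything falls off the work surface, if the arm or the gripper's body presses on something with over 40 N, if the wrist force passes 120 N, or if a joint passes its speed limit or range.

## Working session

There is one attempt and no reset: what is moved stays moved. The work goes in short steps, Python scripts to look and compute and a shell command to move; the robot and the scene stay as the last step left them, time stands still between calls to the robot, and variables do not carry over. Pictures are saved under pics/ and viewed, and the job is handed in when it is done.

```bash
mkdir -p pics
python3 - <<'E'
from bench import r,vision,order
import cv2,numpy as np
print(r.sense())
for n in ("scene","top"):
    im=vision.snapshot(n); cv2.imwrite(f"pics/{n}0.png",im[:,:,::-1])
    m=vision.camera_model(n); print(n,m)
E
```

```text
{'time': 0.0, 'joint_pos': array([ 6.12262848e+01,  7.51503165e+00,  8.53315052e+01,  3.10852516e-05,
        8.72604236e+01, -4.89385558e+00]), 'qd': array([ 0.10841277, -0.09142672, -0.04910828,  0.03281074,  0.01691312,
        0.07550795]), 'joint_efforts': array([-2.53896142e-03, -5.69380689e+01, -5.00563037e+01, -2.87316252e-04,
        1.45427583e-02, -2.48115623e-05]), 'tool_pos': array([242.61618604, 548.16472755, 238.22387449]), 'tcp_rot': array([ 175.08951343,   89.8930396 , -118.79034772]), 'ft_force': array([-0.01833944,  0.40413475, -0.22636407]), 'wrist_torque': array([-0.00497314,  0.01782517, -0.00882293]), 'finger_gap': 85.55159012421815}
scene {'fov_y': 50.67820473581596, 'cx': 286.63456457502207, 'cy': 207.33711535801007, 'world_to_cam': array([[-2.43855572e-01,  9.69804406e-01,  3.72494483e-03,
         1.05876228e+02],
       [ 6.03439933e-01,  1.54738450e-01, -7.82250765e-01,
        -2.27707194e+02],
       [-7.59206630e-01, -1.88508427e-01, -6.22952539e-01,
         1.64812808e+03],
       [ 0.00000000e+00,  0.00000000e+00,  0.00000000e+00,
         1.00000000e+00]])}
top {'fov_y': 56.47732597640962, 'cx': 283.53786754044904, 'cy': 208.1036471541502, 'world_to_cam': array([[ 2.45614183e-02, -9.99678589e-01,  6.28130602e-03,
         2.94534351e+01],
       [-9.75697478e-01, -2.53397962e-02, -2.17651847e-01,
         5.48664301e+02],
       [ 2.17741058e-01, -7.82816393e-04, -9.76006260e-01,
         9.24628534e+02],
       [ 0.00000000e+00,  0.00000000e+00,  0.00000000e+00,
         1.00000000e+00]])}
```

View pics/scene0.png

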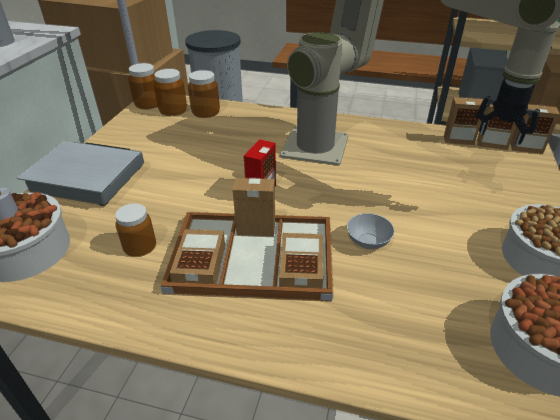

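View pics/top0.png

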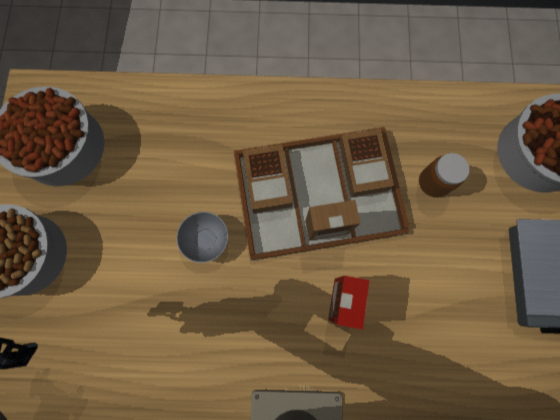

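The target candidates are: the brown standing carton, scene (255,208) / top (333,218); the red standing carton, scene (260,160) / top (350,302), ruled out by colour; the two lying neighbours, top (268,180) and (368,160); and the brown cartons on the far rack, scene (500,122). I choose the brown standing one in the middle bay and check it in a close crop.

Run:
```python
import cv2
im=cv2.imread("pics/top0.png")[120:340,225:415]
im=cv2.resize(im,None,fx=3.0,fy=2.7*1.0,interpolation=cv2.INTER_CUBIC) if 0 else cv2.resize(im,(190*27//10,220*27//10),interpolation=cv2.INTER_CUBIC)
cv2.imwrite("pics/crop1.png",im)
im=cv2.imread("pics/scene0.png")[130:310,155:345]
cv2.imwrite("pics/crop2.png",cv2.resize(im,(190*3,180*3),interpolation=cv2.INTER_CUBIC))
```

```text
(no output)
```

View pics/crop1.png

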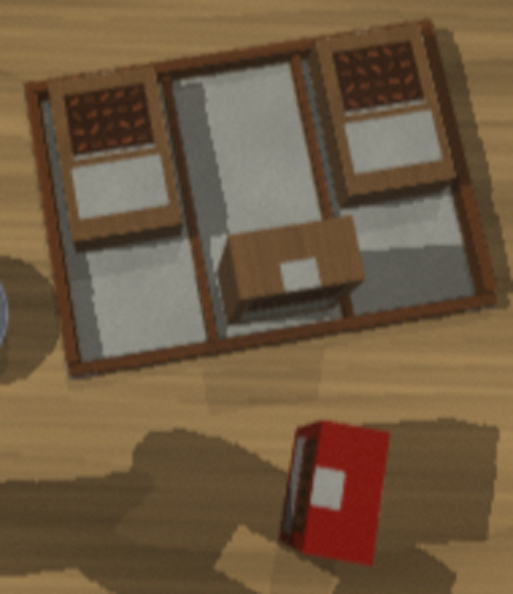

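View pics/crop2.png

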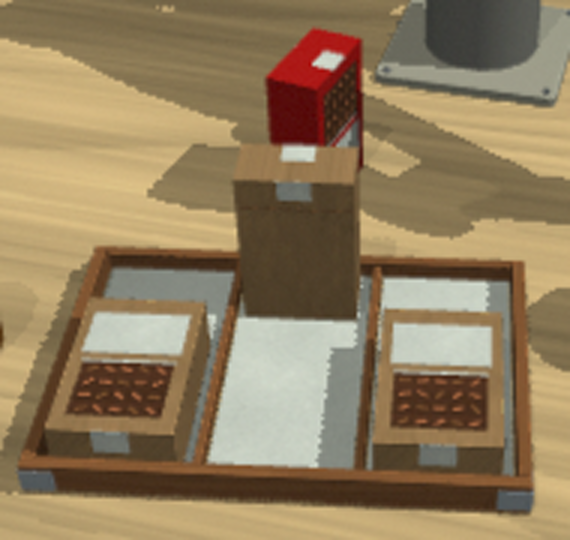

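```bash
cat > h.py <<'E'
import numpy as np
from bench import vision
def ray(m,uv):
    f=210/np.tan(np.radians(m["fov_y"]/2)); T=np.array(m["world_to_cam"])
    d=T[:3,:3].T@np.array([(uv[0]-m["cx"])/f,(uv[1]-m["cy"])/f,1.]); c=-T[:3,:3].T@T[:3,3]
    return c,d
def onz(name,uv,z):
    c,d=ray(vision.camera_model(name),uv); return (c+d*(z-c[2])/d[2])[:2]
def t(p): return (p[0]/2.7+225-.3,p[1]/2.7+120-.3)
def s(p): return (p[0]/3+155-.3,p[1]/3+130-.3)
E
python3 - <<'E'
from h import *
np.set_printoptions(precision=1,suppress=True)
for n in("top","scene"):
    c,d=ray(vision.camera_model(n),(280,210));print(n,"cam",c)
for l,p,z in [("FL",(25,84),34),("FR",(431,20),34),("BR z24",(494,303),24),("BR z34",(494,303),34),("BR z0",(496,308),0),("BL0",(72,377),0),("BL34",(68,365),34),
   ("divLfront",(170,74),21),("divRfront",(298,56),21),("divLback",(213,342),21),("divRback",(349,316),21)]: print("t",l,onz("top",t(p),z))
for l,p,z in [("FL",(22,465),34),("FR",(532,487),34),("FL0",(22,490),0),("FR0",(530,508),0),("BL34",(97,248),34),("BR34",(524,262),34)]: print("s",l,onz("scene",s(p),z))
for p in [(231,236),(352,218),(364,266),(240,297)]: print("ct",onz("top",t(p),168))
for p in [(238,146),(358,149),(358,184),(235,182)]: print("cs",onz("scene",s(p),168))
for p in [(243,316),(356,319)]: print("foot",onz("scene",s(p),8))
for p in [(300,422),(389,433),(373,565),(303,548)]: print("red top",onz("top",t(p),160))
E
```

```text
top cam [ 333.3   44.1 1021.7]
scene cam [1414.5  243.2  848.2]
t FL [707.  179.6]
t FR [ 786.2 -225.1]
t BR z24 [ 501.1 -279. ]
t BR z34 [ 499.4 -275.7]
t BR z0 [ 500.3 -288.5]
t BL0 [422.6 123.5]
t BL34 [430.7 125.1]
t divLfront [726.5  36.2]
t divRfront [749.4 -92.7]
t divLback [457.3 -10.7]
t divRback [ 485.5 -140.4]
s FL [ 787.7 -221.4]
s FR [709.  180.3]
s FL0 [ 786.3 -228.5]
s FR0 [701.8 179.8]
s BL34 [ 516.7 -277.4]
s BR34 [435.1 126.6]
ct [527.6 -16.4]
ct [ 545.6 -117. ]
ct [ 505.  -126.3]
ct [476.5 -24.2]
cs [ 499.7 -129.5]
cs [477.5 -24.5]
cs [528.1 -10.6]
cs [ 551.7 -113.9]
foot [ 547.7 -119.5]
foot [525.4 -15.6]
red top [377.2 -74. ]
red top [ 370.2 -145.6]
red top [ 268.1 -130.7]
red top [279.6 -75.9]
```

The crops confirm the choice: plain kraft carton standing at the back of the middle bay, top face at crop (297,165), with the red one behind it. Tray yaw ≈ 11.1°, centre ≈ (603,-50). Carton centre ≈ (513,-70), yaw ≈ 12°.

```bash
cat >> h.py <<'E'
from bench import r
from scipy.spatial.transform import Rotation as Ro
def st():
    q=r.sense(); M=Ro.from_euler("xyz",q["tcp_rot"],degrees=True).as_matrix()
    a=np.radians(11.1); R=np.array([[np.cos(a),np.sin(a)],[-np.sin(a),np.cos(a)]])
    p=q["tool_pos"]; loc=R@(p[:2]-[603,-50])
    print("t",round(q["time"],2),"pos",p.round(1),"bay",loc.round(1),"F",q["ft_force"].round(1),"gap",round(q["finger_gap"],1),
     "zyaw",round(np.degrees(np.arctan2(M[1,2],M[0,2])),2),"xax",M[:,0].round(3),"j",q["joint_pos"].round(0))
E
python3 - <<'E'
from h import *
st()
a=np.radians(11.1);x=np.array([np.cos(a),np.sin(a)]);y=np.array([-x[1],x[0]])
print("target behind",np.array([603,-50])-150*x-2*y)
E
```

```text
t 0.1 pos [242.7 548.2 238.3] bay [-238.4  656.4] F [-0.8  0.2  0.3] gap 85.4 zyaw 66.12 xax [-0.001 -0.001 -1.   ] j [61.  8. 85.  0. 87. -5.]
target behind [456.19114433 -80.84088031]
```

```bash
R='[[[0.014,-0.04,0],[0,0,0.04],0.1],[[0.028,-0.08,0],[0,0,0.08],0.1],[[0.042,-0.12,0],[0,0,0.12],0.1],[[0.056,-0.16,0],[0,0,0.16],0.1],[[0.065,-0.2,0],[0,0,0.2],0.1]]'
python3 -m jog '[[[0.014,-0.04,0],[0,0,0.04],0.1],[[0.026,-0.08,0],[0,0,0.08],0.1],[[0.04,-0.12,0],[0,0,0.12],0.1],[[0.052,-0.16,0],[0,0,0.16],0.1],[[0.065,-0.2,0],[0,0,0.2],0.1]]'
python3 -m jog '[[[0.014,-0.04,0],[0,0,0.04],0.1],[[0.026,-0.08,0],[0,0,0.08],0.1],[[0.04,-0.12,0],[0,0,0.12],0.1],[[0.052,-0.16,0],[0,0,0.16],0.1],[[0.065,-0.2,0],[0,0,0.2],0.1]]'
python3 -c "
from h import *
st()"
```

```text
time: 0.52
tool_pos: [307.0, 348.6, 238.6]
tcp_rot: [152.2, 89.9, -130.1]
ft_force: [-0.0, 0.1, 0.2]
finger_gap: 47.3
time: 0.93
tool_pos: [371.4, 150.6, 239.1]
tcp_rot: [-70.9, 90.0, 18.3]
ft_force: [1.7, 1.3, -0.2]
finger_gap: 47.0
t 0.93 pos [371.4 150.6 239.1] bay [-188.6  241.4] F [ 1.7  1.3 -0.2] gap 47.0 zyaw 89.18 xax [ 0.  0. -1.] j [ 15. -25. 115.   0.  91. -74.]
```

```bash
python3 -m jog '[[[0.014,-0.04,0],[0,0,0.04],0.1],[[0.028,-0.08,0],[0,0,0.08],0.1],[[0.042,-0.12,0],[0,0,0.12],0.1],[[0.056,-0.16,0],[0,0,0.16],0.1],[[0.07,-0.195,0],[0,0,0.2],0.1]]'
python3 -m jog '[[[0.012,-0.036,0],[0,0,0.008],0.1],[[0.012,-0.036,0],[0,0,0.008],0.1]]'
python3 - <<'E'
from h import *
import cv2
st()
cv2.imwrite("pics/wrist1.png",vision.snapshot("wrist")[:,:,::-1])
cv2.imwrite("pics/top1.png",vision.snapshot("top")[:,:,::-1])
E
```

```text
time: 1.35
tool_pos: [441.6, -44.9, 239.2]
tcp_rot: [-121.9, 90.0, -21.3]
ft_force: [0.5, 0.6, 0.7]
finger_gap: 46.8
time: 1.52
tool_pos: [454.3, -84.3, 238.7]
tcp_rot: [157.4, 89.9, -101.9]
ft_force: [0.8, 0.6, 0.6]
finger_gap: 47.3
t 1.52 pos [454.3 -84.3 238.7] bay [-152.5   -5.1] F [0.8 0.6 0.6] gap 47.3 zyaw 100.7 xax [-0.    -0.002 -1.   ] j [ -17.  -14.  106.   -0.   88. -117.]
```

View pics/wrist1.png

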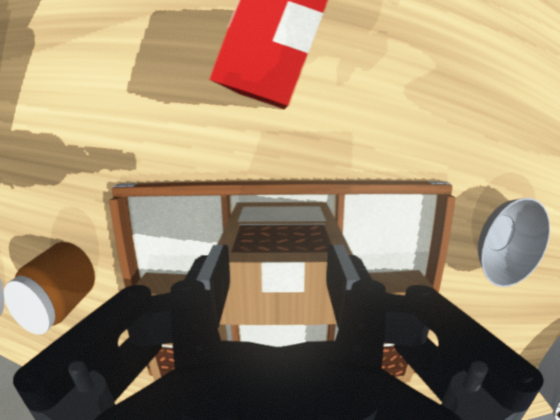

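View pics/top1.png

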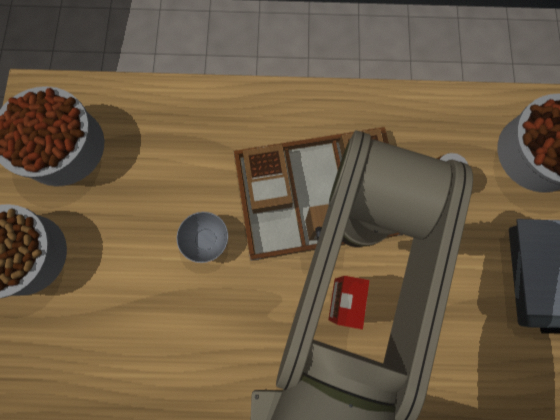

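The wrist view shows the carton's nut window and label face (280,240) directly ahead of the fingers, square in its bay. Now I go down to push height behind it.

```bash
python3 -m jog '[[[0,0.003,-0.035],[0,0,0.006],0.1],[[0,0.003,-0.07],[0,0,0.006],0.1],[[0,0.003,-0.097],[0,0,0.006],0.1],[[0,0.003,-0.097],[0,0,0.006],0.1]]'
python3 -c "
from h import *
st()"
python3 -m jog '[[[0.005,0.001,0],[0,0,0],0.1],[[0.01,0.002,0],[0,0,0],0.1],[[0.015,0.003,0],[0,0,0],0.1],[[0.02,0.004,0],[0,0,0],0.1],[[0.025,0.005,0],[0,0,0],0.1]]'
```

```text
time: 1.95
tool_pos: [449.2, -72.9, 136.0]
tcp_rot: [60.9, 89.4, 162.3]
ft_force: [-0.1, 0.0, -1.2]
finger_gap: 46.9
t 1.95 pos [449.2 -72.9 136. ] bay [-155.3    7.1] F [-0.1  0.  -1.2] gap 46.9 zyaw 101.39 xax [-0.01   0.003 -1.   ] j [ -16.  -11.  114.    0.   77. -117.]
time: 2.37
tool_pos: [480.3, -70.6, 144.1]
tcp_rot: [-118.8, 89.8, -17.5]
ft_force: [-0.0, -0.8, 0.7]
finger_gap: 47.1
```

```bash
python3 -m jog '[[[0,0,0],[0,0,0],0.1]]'
python3 - <<'E'
from h import *
import cv2
st()
cv2.imwrite("pics/wrist2.png",vision.snapshot("wrist")[:,:,::-1])
st()
E
```

```text
time: 2.45
tool_pos: [480.3, -70.5, 143.5]
tcp_rot: [-113.8, 89.9, -12.5]
ft_force: [-1.0, -0.9, 0.3]
finger_gap: 47.0
t 2.45 pos [480.3 -70.5 143.5] bay [-124.4    3.5] F [-1.  -0.9  0.3] gap 47.0 zyaw 101.31 xax [ 0.002 -0.    -1.   ] j [ -14.   -7.  110.    0.   77. -116.]
t 2.5 pos [479.5 -70.6 143. ] bay [-125.1    3.6] F [-1.6 -1.2 -0.4] gap 46.9 zyaw 101.32 xax [ 0.001 -0.    -1.   ] j [ -14.   -7.  110.   -0.   77. -116.]
```

View pics/wrist2.png

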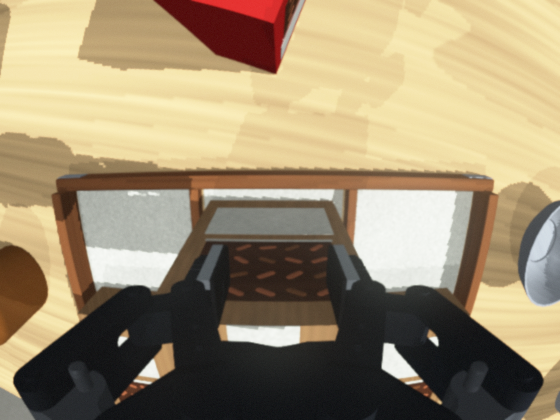

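The fingers are just touching the labelled face (light -1.6 N). Now the tipping push, in small steps.

```bash
python3 -m jog '[[[0.006,0,0],[0,0,0],0.1],[[0.012,0.001,0],[0,0,0],0.1],[[0.018,0.002,0],[0,0,0],0.1],[[0.024,0.003,0],[0,0,0],0.1],[[0.03,0.004,0],[0,0,0],0.1]]'
python3 - <<'E'
from h import *
import cv2
cv2.imwrite("pics/scene3.png",vision.snapshot("scene")[130:310,155:345,::-1].repeat(3,0).repeat(3,1))
st()
E
```

```text
time: 2.92
tool_pos: [509.4, -66.4, 142.2]
tcp_rot: [-57.9, 90.0, 43.4]
ft_force: [-0.3, -0.4, -0.3]
finger_gap: 47.2
t 2.97 pos [510.2 -66.3 142.4] bay [-94.2   1.9] F [-0.   0.  -0.2] gap 47.0 zyaw 101.3 xax [ 0.001  0.    -1.   ] j [ -13.   -2.  105.    0.   77. -114.]
```

View pics/scene3.png

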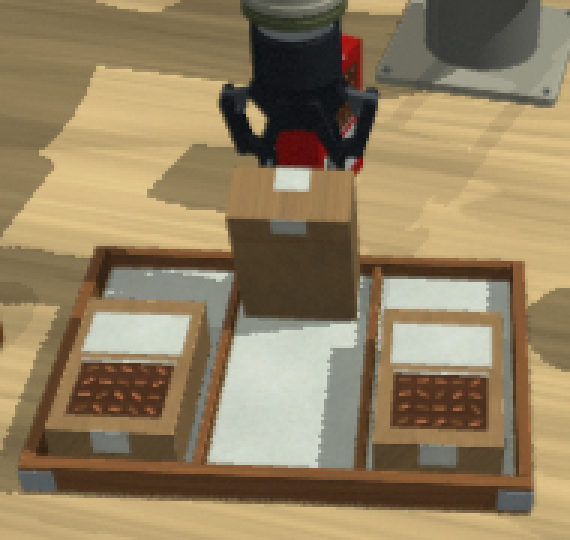

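The carton is tilting about its front foot edge, and the edge has stayed at crop (243–356,317). I keep pushing.

```bash
python3 -m jog '[[[0.007,0.001,0],[0,0,0],0.1],[[0.014,0.002,0],[0,0,0],0.1],[[0.021,0.004,0],[0,0,0],0.1],[[0.028,0.005,0],[0,0,0],0.1],[[0.034,0.006,0],[0,0,0],0.1]]'
python3 -m jog '[[[0,0,0],[0,0,0],0.1],[[0,0,0],[0,0,0],0.1],[[0,0,0],[0,0,0],0.1]]'
python3 - <<'E'
from h import *
import cv2
cv2.imwrite("pics/scene4.png",vision.snapshot("scene")[130:310,155:345,::-1].repeat(3,0).repeat(3,1))
st()
E
```

```text
time: 3.38
tool_pos: [543.5, -60.4, 142.3]
tcp_rot: [-103.3, 90.0, -1.9]
ft_force: [0.4, 0.6, 0.4]
finger_gap: 47.0
time: 3.63
tool_pos: [542.5, -60.5, 142.1]
tcp_rot: [74.2, 90.0, 175.5]
ft_force: [0.5, 0.1, 0.4]
finger_gap: 47.0
t 3.68 pos [542.4 -60.6 142.1] bay [-61.5   1.3] F [ 0.6 -0.8 -0.1] gap 47.2 zyaw 101.3 xax [-0.  0. -1.] j [ -12.    3.  100.   -0.   77. -113.]
```

View pics/scene4.png

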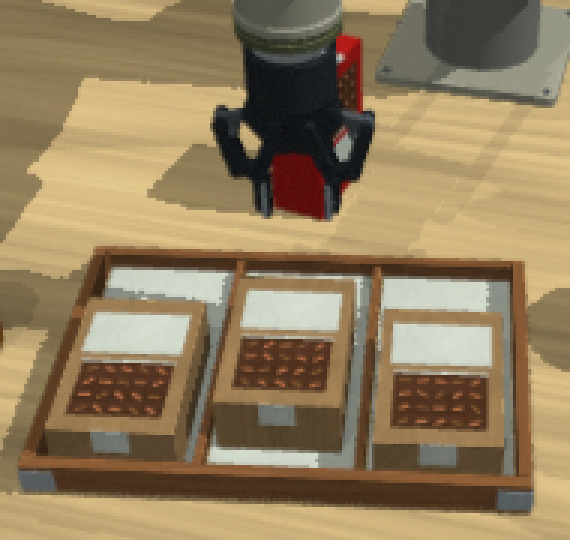

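It lies flat, label up. Its top end (crop 277,425) is still short of the front rail, so I measure it.

Run:
```python
from h import *
a=np.radians(11.1);R=np.array([[np.cos(a),np.sin(a)],[-np.sin(a),np.cos(a)]])
for p,z in [((241,278),63),((356,279),63),((343,408),63),((214,402),63),((216,446),8),((340,451),8)]:
    w=onz("scene",s(p),z); print(w.round(1),(R@(w-[603,-50])).round(1))
```

```text
[ 556.2 -114.5] [-58.3 -54.3]
[531.7 -13. ] [-62.9  50.1]
[689.8  19.8] [98.6 51.8]
[709.4 -84.1] [ 97.8 -53.9]
[708.  -87.6] [ 95.8 -57.1]
[687.6  15.3] [95.6 47.8]
```

```bash
python3 -m jog '[[[-0.022,-0.006,0],[0,0,0],0.1],[[-0.044,-0.012,0],[0,0,0],0.1],[[-0.044,-0.012,0],[0,0,0],0.1]]'
python3 -c "
from h import *
st()"
python3 -m jog '[[[0,0,-0.025],[0,0,0],0.1],[[0,0,-0.05],[0,0,0],0.1],[[0,0,-0.075],[0,0,0],0.1],[[0,0,-0.1],[0,0,0],0.1],[[0,0,-0.1],[0,0,0],0.1]]'
python3 -m jog '[[[0,0,0],[0,0,0],0.1],[[0,0,0],[0,0,0],0.1]]'
python3 -c "
from h import *
st()"
```

```text
time: 3.93
tool_pos: [495.2, -73.0, 141.2]
tcp_rot: [76.7, 89.8, 178.0]
ft_force: [-1.0, -0.1, -0.4]
finger_gap: 46.9
t 3.93 pos [495.2 -73.  141.2] bay [-110.2   -1.8] F [-1.  -0.1 -0.4] gap 46.9 zyaw 101.27 xax [-0.004  0.    -1.   ] j [ -14.   -4.  107.   -0.   77. -115.]
time: 4.35
tool_pos: [494.7, -71.6, 37.3]
tcp_rot: [64.4, 89.5, 165.7]
ft_force: [-0.7, 0.9, -1.0]
finger_gap: 47.2
time: 4.52
tool_pos: [499.5, -72.7, 43.7]
tcp_rot: [-114.4, 89.9, -13.1]
ft_force: [1.0, 1.4, 0.6]
finger_gap: 46.9
t 4.52 pos [499.5 -72.7  43.7] bay [-105.9   -2.4] F [1.  1.4 0.6] gap 46.9 zyaw 101.3 xax [ 0.001 -0.    -1.   ] j [ -14.    4.  111.    0.   65. -115.]
```

```bash
python3 -m jog '[[[0.007,0.001,-0.003],[0,0,0],0.1],[[0.014,0.003,-0.003],[0,0,0],0.1],[[0.021,0.004,-0.003],[0,0,0],0.1],[[0.026,0.005,-0.003],[0,0,0],0.1],[[0.03,0.006,-0.003],[0,0,0],0.1]]'
python3 -m jog '[[[0.004,0.001,0],[0,0,0],0.1],[[0.008,0.002,0],[0,0,0],0.1],[[0.012,0.002,0],[0,0,0],0.1],[[0.016,0.003,0],[0,0,0],0.1],[[0.02,0.004,0],[0,0,0],0.1]]'
python3 -c "
from h import *
st()"
```

```text
time: 4.93
tool_pos: [530.0, -66.5, 39.9]
tcp_rot: [-114.2, 89.9, -12.9]
ft_force: [0.4, 1.0, -0.3]
finger_gap: 47.3
time: 5.35
tool_pos: [547.8, -62.7, 39.1]
tcp_rot: [83.2, 89.8, -175.5]
ft_force: [-5.9, -1.4, 4.6]
finger_gap: 47.0
t 5.35 pos [547.8 -62.7  39.1] bay [-56.6  -1.8] F [-5.9 -1.4  4.6] gap 47.0 zyaw 101.3 xax [-0.003 -0.    -1.   ] j [ -12.   11.  103.   -0.   66. -113.]
```

```bash
python3 -m jog '[[[0.003,0.001,0],[0,0,0],0.1],[[0.006,0.001,0],[0,0,0],0.1],[[0.009,0.002,0],[0,0,0],0.1],[[0.012,0.002,0],[0,0,0],0.1],[[0.012,0.002,0],[0,0,0],0.1]]'
python3 - <<'E'
from h import *
import cv2
st()
cv2.imwrite("pics/scene5.png",vision.snapshot("scene")[130:310,155:345,::-1].repeat(3,0).repeat(3,1))
E
```

```text
time: 5.77
tool_pos: [560.5, -60.4, 39.1]
tcp_rot: [74.3, 89.9, 175.6]
ft_force: [-2.1, -0.7, 2.2]
finger_gap: 47.2
t 5.77 pos [560.5 -60.4  39.1] bay [-43.7  -2. ] F [-2.1 -0.7  2.2] gap 47.2 zyaw 101.31 xax [-0.001  0.    -1.   ] j [ -11.   13.  101.   -0.   66. -113.]
```

View pics/scene5.png

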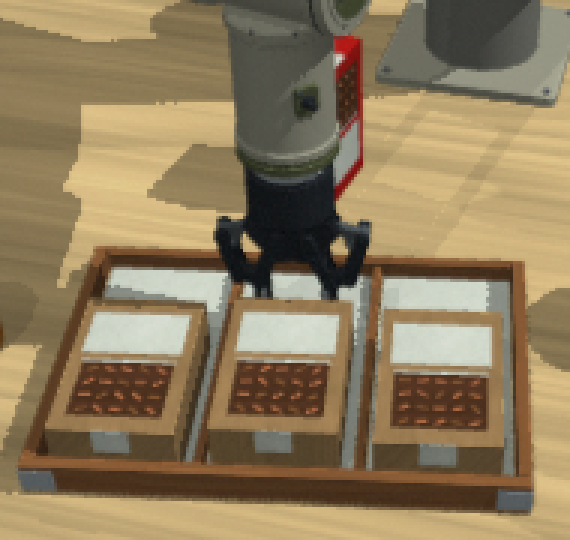

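The carton follows squarely and is a few mm short of the rail. I keep pushing in small steps until the force rises.

```bash
python3 -m jog '[[[0.002,0,0],[0,0,0],0.1],[[0.004,0.001,0],[0,0,0],0.1],[[0.006,0.001,0],[0,0,0],0.1],[[0.008,0.001,0],[0,0,0],0.1]]'
python3 -c "
from h import *
st()"
python3 -m jog '[[[0.002,0,0],[0,0,0],0.1],[[0.003,0.001,0],[0,0,0],0.1],[[0.004,0.001,0],[0,0,0],0.1]]'
python3 -c "
from h import *
st()"
```

```text
time: 6.15
tool_pos: [568.3, -59.4, 39.0]
tcp_rot: [64.0, 89.9, 165.3]
ft_force: [-2.7, -0.0, 0.2]
finger_gap: 47.0
t 6.15 pos [568.3 -59.4  39. ] bay [-35.8  -2.5] F [-2.7 -0.   0.2] gap 47.0 zyaw 101.3 xax [-0.001  0.    -1.   ] j [ -11.   14.  100.    0.   66. -112.]
time: 6.4
tool_pos: [570.2, -59.2, 38.9]
tcp_rot: [87.2, 89.6, -171.5]
ft_force: [-23.5, -4.5, 15.5]
finger_gap: 47.0
t 6.4 pos [570.2 -59.2  38.9] bay [-34.   -2.7] F [-23.5  -4.5  15.5] gap 47.0 zyaw 101.29 xax [-0.006 -0.001 -1.   ] j [ -11.   14.   99.   -0.   66. -112.]
```

The force jumped to 24 N, so the carton is home against the rail. I hold briefly, then back off and check.

```bash
python3 -m jog '[[[0,0,0],[0,0,0],0.1],[[0,0,0],[0,0,0],0.1],[[0,0,0],[0,0,0],0.1]]'
python3 -c "
from h import *
st()"
python3 -m jog '[[[-0.008,-0.002,0],[0,0,0],0.1],[[-0.02,-0.004,0],[0,0,0],0.1],[[-0.035,-0.007,0],[0,0,0],0.1],[[-0.045,-0.009,0.005],[0,0,0],0.1],[[-0.045,-0.009,0.04],[0,0,0],0.1]]'
python3 -m jog '[[[-0.02,0,0.035],[0,0,0],0.1],[[-0.05,0,0.06],[0,0,0],0.1],[[-0.05,0,0.09],[0,0,0],0.1],[[-0.05,0,0.12],[0,0,0],0.1],[[-0.05,0,0.15],[0,0,0],0.1]]'
python3 -m jog '[[[0,0,0],[0,0,0],0.1],[[0,0,0],[0,0,0],0.1],[[0,0,0],[0,0,0],0.1]]'
python3 - <<'E'
from h import *
import cv2
st()
cv2.imwrite("pics/scene6.png",cv2.resize(vision.snapshot("scene")[130:310,155:345,::-1],(570,540),interpolation=cv2.INTER_CUBIC))
cv2.imwrite("pics/wrist6.png",vision.snapshot("wrist")[:,:,::-1])
E
```

```text
time: 6.65
tool_pos: [570.2, -59.2, 38.9]
tcp_rot: [85.5, 89.7, -173.3]
ft_force: [-17.5, -4.2, 11.5]
finger_gap: 47.3
t 6.65 pos [570.2 -59.2  38.9] bay [-34.   -2.7] F [-17.5  -4.2  11.5] gap 47.3 zyaw 101.28 xax [-0.006 -0.001 -1.   ] j [ -11.   14.   99.   -0.   66. -112.]
time: 7.07
tool_pos: [521.6, -66.7, 73.1]
tcp_rot: [65.3, 89.4, 166.6]
ft_force: [-1.6, -1.4, -0.7]
finger_gap: 47.0
time: 7.48
tool_pos: [477.6, -67.5, 231.1]
tcp_rot: [-105.6, 89.9, -4.3]
ft_force: [0.9, -0.5, -0.7]
finger_gap: 47.2
time: 7.73
tool_pos: [478.0, -67.5, 229.2]
tcp_rot: [-106.5, 89.9, -5.2]
ft_force: [-0.3, -0.3, 0.2]
finger_gap: 47.3
t 7.73 pos [478.  -67.5 229.2] bay [-126.     6.9] F [-0.3 -0.3  0.2] gap 47.3 zyaw 101.3 xax [ 0.001 -0.    -1.   ] j [ -14.  -11.  104.    0.   86. -115.]
```

View pics/scene6.png

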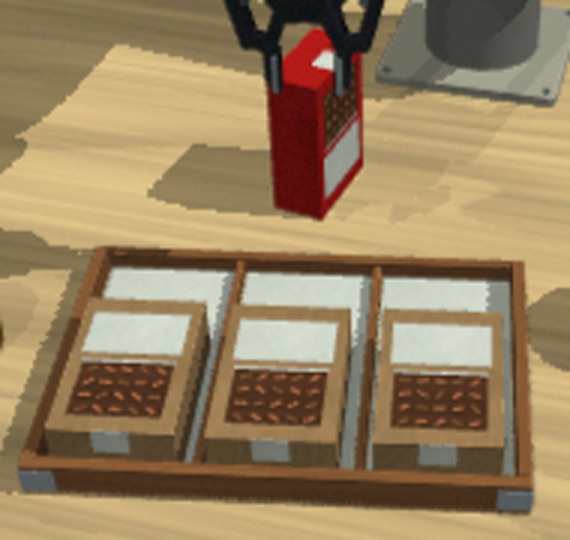

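View pics/wrist6.png

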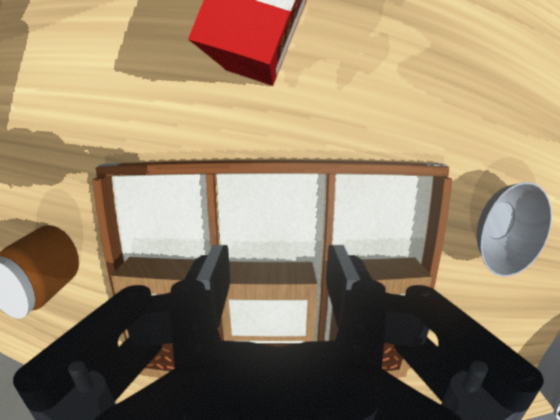

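Run:
```python
from h import *
a=np.radians(11.1);R=np.array([[np.cos(a),np.sin(a)],[-np.sin(a),np.cos(a)]])
for n,P in dict(mid=[(235,306),(351,310),(339,443),(208,437)],left=[(87,299),(208,302),(181,436),(47,430)],right=[(386,312),(502,314),(503,445),(373,440)]).items():
  W=np.array([R@(onz("scene",s(p),63)-[603,-50]) for p in P]); print(n,W.round(1).tolist(),W.mean(0).round(1),"ang",np.degrees(np.arctan2(*(W[0]+0-W[3])[::-1])).round(1),np.degrees(np.arctan2(*(W[1]-W[2])[::-1])).round(1))
```

```text
mid [[-20.1, -54.1], [-20.6, 48.8], [136.8, 51.8], [136.2, -52.6]] [58.1 -1.5] ang -179.4 -178.9
left [[-21.9, -187.0], [-24.0, -78.8], [136.4, -74.1], [136.0, -181.9]] [  56.6 -130.5] ang -178.2 -178.3
right [[-19.7, 79.9], [-22.9, 182.0], [131.6, 181.3], [132.1, 78.4]] [ 55.3 130.4] ang 179.5 179.7
```

```bash
python3 -c "
from bench import order,r
print(order.hand_in(), r.sense()['time'])"
```

```text
the job is handed in; nothing more can be done
the job is handed in; nothing more can be done
```

I tipped the standing carton forwards by pushing high on its labelled face. It landed flat, label up, in its own bay. I then slid it low from its foot end until the force at the wrist jumped to about 24 N at the front rail, backed off, and handed in at about 8 s. `hand_in` gives no verdict, so the result below rests on my own measurements.

- **Position:** in the last scene picture the top end measured at x ≈ 136 mm against the rail face at 135 mm (reading error 1–2 mm). The carton sits about 1.5 mm off the bay's centre line.
- **Squareness:** it is within about 1° of the bay's axis. Its foot edge lines up with the two neighbours in the wrist view.
- **Small disagreement:** the far-right neighbour read about 4 mm short of the middle and left cartons. I put that down to the pixel readings and my tray yaw estimate, because nothing touched it.
- **Other items:** I saw no sign that the jar, bowl or either neighbour had moved. I did not measure the jar and bowl again after the job. The gripper was clear of everything at hand-in.

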